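# Weigh a specimen jar on the dial balance

### The arm

A 6-joint arm with a two-finger parallel gripper is mounted at the origin on the work surface. World frame = base frame: x ahead of the robot, y to its left, z up, the work surface at z = 0. Lengths are in m, angles in rad, forces in N, time in s.
With the tool pointing down it reaches from about 0.35 to 0.85 m from the base axis. Payload 8.1 kg.
Tool frame: the origin (TCP) lies on the centre line of the jaws, within the pads' length; the fingertips stand 17 mm ahead of it and the grasp point (between the pads) lies 2 mm behind it; z points along the fingers, y is the line along which they close (so a half turn about z gives the same grasp; the last joint's range is limited). The gripper opens to 93 mm and grips with 3 to 60 N. Pads are 15 mm wide; open, the fingers measure 128 mm over their backs; the gripper's body (75 mm by 188 mm) begins 65 mm behind the grasp point.
Start: joints at [-1.372, 0.13, 1.488, -0, 1.523, -0.085], TCP at [0.168, -0.576, 0.236] pointing down, gripper open.
Joint ranges: [-2.96, 2.96], [-0.89, 2.26], [0.02, 2.5], [-1.34, 4.48], [0, 2.73], [-2.66, 2.66]. Speed limits (rad/s): [2.39, 2.39, 2.79, 3.14, 3.14, 3.14].

### API

Orientations are given as a rotation vector (axis times angle).
In Python, from plant import telemetry, viewer, order gives the robot as it stands.
- The arm moves only by the tool send_rows, never from a script. Its argument "plan" is a list that holds one entry, the list of rows, each a list of 5 numbers: the closure, from -1 (fully open) to 1 (shut), then the shift along the world's x, y, z normalised to -1 to 1, where 1 is 0.2 m, then the turn about the world's z normalised to -1 to 1, where 1 is 60 degrees. A call has 1 to 20 rows; each row is the pose to reach, as a shift and turn from the pose commanded when the call began; what a row does not reach only later rows make up. A row lasts 1/12 s, in which the tool goes at most 41.7 mm and 7.16 degrees, less where a joint would pass 70% of its speed; a pose out of reach is approached as far as the arm can. A call with a number of a shift or a turn outside -1 to 1 is refused whole. A call with a gripper value outside its range is refused whole. The fingers move at their own pace and stop on an object; "force" is the grip in N (left out, the last holds). Time passes only in rows, so rows that repeat a pose let the fingers close. It gives the time, the measured TCP pose, the force, the opening and the grip force at its end, in the units of the state.
- telemetry.read_state(): the state, without advancing time (a new reading comes with each control period).
- viewer.read_camera(name): name is "side" or "top"; returns (picture, depth): 384x512x3 uint8, blue, green, red; 384x512 float32, m along the optical axis (not along the pixel's ray), 0 where there is no reading.
- viewer.calibration(name): a dict with "camera_matrix" (3x3 intrinsics, pixels), "extrinsics" (4x4, takes a point from camera to world coordinates). Camera axes: x right, y up, looking along -z (the intrinsics and any distortion apply to the point x, -y, -z); pixel columns grow to the right and rows downward; lengths in m; the calibration is good to about 2 mm. A picture is of the moment at which its call begins. calibration takes no time and is no camera call.
- order.close_job(): hands the job in; it is judged then, once.
The state is a dict: "t": time; "q": joint angles; "dq": joint speeds; "joint_torque": joint torques, N m; "tool_pos": TCP position; "orientation": TCP orientation; "force": force on the tool from outside, world axes, zero at the start; "wrist_torque": the same for the moment, N m; "opening": finger opening in m; "gripper_force": force on a finger pad.
Only numpy, scipy, OpenCV 4.12 (cv2) and the standard library are available. Lean on these libraries where they do the work, as an engineer would, in place of code of your own. Each camera call takes 0.05 s, during which the arm holds its last target. There are 200 camera calls.

### The job

Weigh the specimen jar on the pan of the balance: take the dial's black finger knob and turn the dial from the pan's side towards the pointer's side until the pointer comes to the zero mark, steadying the swing with the dial so that the pointer's tip stays within the green zone for 6 seconds on end. Then let go of the knob, with the pointer at rest in the green zone, so that the dial can be read. Handle the dial only (not beam, pan or jar), never let the pointer swing down into the red zone at the foot of its scale, and leave the other things on the bench where they are.

Things in the scene. Friction and masses are not known exactly. Their poses are not given: they have to be found in the camera images.
- balance: Dial balance, fixed on the bench (place and heading vary): blue base 140 x 460 x 20 mm, fork carrying beam and dial. Origin: on the bench under the fork. x points from the dial's side (-x) to the back, y along the beam towards the pan, z up. Beam plane x = 20 mm, pivot 165 mm above the bench. Pan hangs at y = +130 mm; white scale plate 230 mm high at y = -220 to -264 mm, beside the pointer.
- beam: Aluminium beam, 345 mm long, with a dark steel poise clamped on it (left as it is). Origin: its pivot; y along the beam to the pan, z up when level. At the start the pan lies on its rest, the beam tilted 0.18 rad, pointer high. Once off the rest it swings freely, period 2.8 to 3.7 s, damping ratio about 0.03. Moment of inertia with pan and jar about 0.023 kg m2.
- dial (a joint): Turn of the dial and its finger lever (rad), 0 to 1.7; starts at 0. 0: lever leans 0.85 rad from upright towards the pan; 0.85: upright; 1.7: leans 0.85 towards the pointer. More turn lifts the pan. Friction about 0.15 N m (1.4 N at the knob): it stays where left. The pointer rests at zero at an unknown value between 0.55 and 1.55, depending on the jar.
- bob: Brass bob, 26 mm across; origin: its centre, 50 mm under the beam's pivot. Springs: a spiral spring of 0.045 N m per rad joins dial and beam (slack at the start); the bob adds a restoring stiffness of about 0.025 N m per rad (0.5 to 1.8 times that): 1 rad more on the dial tilts the resting beam by about 0.65 rad (0.5 to 0.8), and the pan leaves its rest 0.2 to 0.4 rad of dial before level.
- dial_axis (a point): Centre of the upright dial disc (104 mm diameter), 165 mm above the bench; axes as the balance's; the dial turns about x through it. At dial value q the knob's centre lies from here at x = -36 mm, y = 105 sin(0.85 - q) mm, z = 105 cos(0.85 - q) mm.
- knob_center (a point): Centre of the black cylindrical finger knob at the lever's end: 24 mm diameter, 36 mm long, axis along the balance's x. It spins freely on its pin, so a grip need not turn with the lever. The lever bar, 8 mm thick, lies 2 mm behind the knob's rear end. Nothing stands within 60 mm of it along the balance's y, nor above it.
- pointer_tip (a point): Tip of the beam's red pointer, 232 mm from the pivot, at the balance's -y end: 165 mm above the bench when the beam is level, about 42 mm higher at the start. It sinks as the pan rises.
- zero_mark (a point): Zero mark, the middle of the green zone on the white scale plate, 165 mm above the bench, this point is where the pointer's tip stands when the beam is level. The green zone reaches 14 mm above and below it; the red zone begins 35 mm below it. Axes as the balance's.
- pan: Round steel pan (104 mm across, 12 mm rim) hanging by a wire bow from the beam's end, 0.4 kg, free to stay level. Origin: its knife edge on the beam, 104 mm above the pan's floor.
- rest: Black rubber-topped pan rest, 60 mm diameter, 14 mm high, 0.9 kg, on the base under the pan, where the pan lies at the start. Origin: centre of its underside.
- pan_floor (a point): Centre of the pan's floor, where the jar stands.
- jar: Amber specimen jar with white lid on the pan, 56 mm diameter, 58 mm high, nominally 0.07 kg (0.8 to 1.22 times that). Origin: centre of its underside.
- tub: Amber tub with cream lid on the bench, 92 mm diameter, 75 mm high. Bystander. Origin: centre of its underside.
- reagent: Amber bottle with black cap on the bench, 52 mm diameter, 120 mm high. Bystander. Origin: centre of its underside.
- cap: Loose black cap on the bench, 40 mm diameter, 22 mm high. Bystander. Origin: centre of its underside.
- pen: Blue pen lying on the bench, 160 mm long, 12 mm wide, 10 mm high. Bystander. Origin: on its underside, 10 mm from mid-length.
There are look-alikes about, which are no part of the job. Leave any blue look-alike of the jar alone.

How it is judged:
On the way:
1. the pointer's tip is brought into the green zone (within 14 mm of the zero mark's height) and stays there for 6 s on end (height (world z) of pointer_tip between 0.151 and 0.179 m), for 6 s.
At the end, for the whole second after the job is handed in: The dial is let go and still (below 0.05 rad/s), the pointer's tip is in the green zone (within 14 mm of the zero mark's height) with the beam turning slower than 0.08 rad/s, and the jar stands upright in the middle of the pan (within 20 mm) (all of step 1 and angular speed of beam below 0.08 rad/s and velocity of joint dial between -0.05 and 0.05 rad/s and distance between jar and pan_floor below 0.02 m and angle between jar's own z axis and vertical below 0.2 rad); the robot touches nothing.
It fails at once if the pointer's tip swings down into the red zone (35 mm below zero) (height (world z) of pointer_tip below 0.13 m).
It fails at once if the robot touches the beam, pan or jar (more than 0.5 N) (contact force between any of jar, beam and the arm above 0.5 N).
It fails at once if the tub, reagent bottle, loose cap or pen is moved by 30 mm (distance of any of tub, reagent, cap, pen from where it was at the start of the episode above 0.03 m).
It also fails if it takes over 51 s, if anything falls off the work surface, if the arm or the gripper's body presses on something with over 40 N, if the wrist force passes 120 N, or if a joint passes its speed limit or range.

## Working session

There is one attempt and no reset: what is moved stays moved. The work goes in short steps, Python scripts to look and compute and a tool call to move; the robot and the scene stay as the last step left them, time stands still between calls to the robot, and variables do not carry over. Pictures are saved under pics/ and viewed, at most 10 in all, crops included, and the job is handed in when it is done.

Besides the shell and the picture viewer there is one more tool, called after "Call:" as name(argument=value, ...), one argument or row to a line, values as JSON. send_rows: Moves the arm, as the interface text tells. Scaled input: -1 to 1 covers 0.2 m each way for a shift and 60 degrees each way for a turn. Its arguments: {"type":"object","properties":{"plan":{"type":"array"},"force":{"type":"number"}},"required":["plan"]}

```bash
mkdir -p pics; cat > h.py <<'E'
import numpy as np, cv2
from plant import telemetry, viewer, order
def ray(name,u,v):
    c=viewer.calibration(name);K=np.array(c["camera_matrix"]);T=np.array(c["extrinsics"])
    d=np.linalg.solve(K,[u,v,1.0]);d=np.array([d[0],-d[1],-d[2]])
    return T[:3,3],T[:3,:3]@d
def dep(name,u,v,z):
    o,d=ray(name,u,v);return o+d*z
def onz(name,u,v,h):
    o,d=ray(name,u,v);return o+d*(h-o[2])/d[2]
def cloud(name,D):
    v,u=np.mgrid[0:D.shape[0],0:D.shape[1]]
    c=viewer.calibration(name);K=np.array(c["camera_matrix"]);T=np.array(c["extrinsics"])
    p=np.stack([u,v,np.ones_like(u)],-1)@np.linalg.inv(K).T
    p=p*D[...,None]*[1,-1,-1]
    return p@T[:3,:3].T+T[:3,3]
E
python3 - <<'E'
from h import *
for n in("side","top"):
    I,D=viewer.read_camera(n);cv2.imwrite(f"pics/{n}0.png",I);np.savez(f"{n}0.npz",I=I,D=D)
    c=viewer.calibration(n);print({k:np.round(v,3).tolist() for k,v in c.items() if k in("camera_matrix","extrinsics")},c.keys())
print(telemetry.read_state())
E
```

```text
{'camera_matrix': [[399.903, 0.0, 255.749], [0.0, 399.903, 195.516], [0.0, 0.0, 1.0]], 'extrinsics': [[-0.746, 0.509, -0.428, 0.09], [-0.666, -0.57, 0.482, 0.492], [0.001, 0.645, 0.764, 0.94], [0.0, 0.0, 0.0, 1.0]]} dict_keys(['camera_matrix', 'extrinsics'])
{'camera_matrix': [[470.787, 0.0, 255.953], [0.0, 470.787, 189.313], [0.0, 0.0, 1.0]], 'extrinsics': [[0.028, 0.979, -0.2, 0.272], [-1.0, 0.028, 0.001, -0.002], [0.006, 0.2, 0.98, 1.493], [0.0, 0.0, 0.0, 1.0]]} dict_keys(['camera_matrix', 'extrinsics'])
{'t': 0.1, 'q': array([-1.37238724e+00,  1.31102192e-01,  1.48915402e+00, -1.46365792e-05,
        1.52302687e+00, -8.54008450e-02]), 'dq': array([-3.42231235e-04, -6.89010638e-05, -2.92362917e-03, -1.96870331e-03,
       -4.40504789e-04,  7.06391419e-04]), 'joint_torque': array([ 1.53293964e-03, -5.61343038e+01, -4.93094087e+01,  7.70196319e-02,
        2.91109085e-02, -2.12923533e-05]), 'tool_pos': array([ 0.16792799, -0.5755102 ,  0.23469144]), 'orientation': array([-3.10834444e+00, -4.44075432e-01,  1.72790520e-04]), 'force': array([ 0.04788365, -0.12578058, -0.42810765]), 'wrist_torque': array([-0.02758786, -0.01093824,  0.05187982]), 'gripper_force': 0.0, 'opening': 0.09294831891139294}
```

View pics/side0.png

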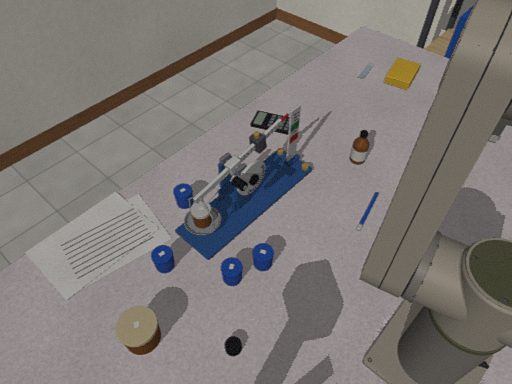

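View pics/top0.png

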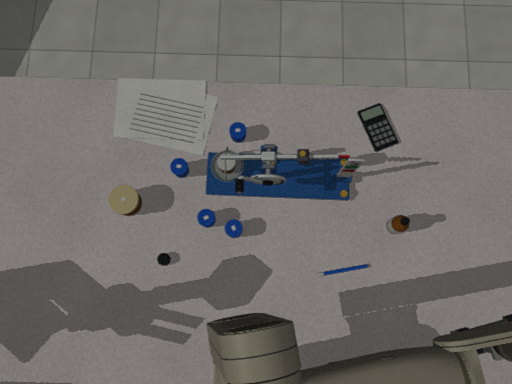

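```bash
python3 - <<'E'
from h import *
S=np.load("side0.npz");T=np.load("top0.npz")
a=cv2.resize(S["I"][100:250,170:320],(600,600),interpolation=3)[:, :]
b=cv2.resize(T["I"][135:215,195:365],None,fx=4.7,fy=4.7,interpolation=3)
cv2.imwrite("pics/sc.png",a);cv2.imwrite("pics/tc.png",b)
for n,Z,box in(("side",S,(140,255,175,320)),("top",T,(140,210,200,360))):
    I=Z["I"];P=cloud(n,Z["D"]);r0,r1,c0,c1=box
    H=cv2.cvtColor(I,cv2.COLOR_BGR2HSV)
    m=np.zeros(I.shape[:2],bool);m[r0:r1,c0:c1]=1
    ok=m&(Z["D"]>0)
    base=ok&(abs(H[...,0].astype(int)-110)<15)&(H[...,1]>120)&(abs(P[...,2]-.02)<.012)
    p=P[base][:,:2].astype(np.float32);print(n,base.sum(),np.median(P[base][:,2]),cv2.minAreaRect(p*1000))
    k=ok&(H[...,2]<60)&(P[...,2]>.12)
    N,L,st,ce=cv2.connectedComponentsWithStats(k.astype(np.uint8))
    for i in range(1,N):
        if st[i,4]>10: q=P[L==i];print(n,"dark",ce[i].round(1),st[i],np.median(q,0).round(4),q.min(0).round(3),q.max(0).round(3))
E
```

```text
side 3763 0.01934259615614098 ((652.220947265625, -71.92057800292969), (462.44378662109375, 205.2889404296875), 88.24808502197266)
side dark [259.  145.1] [250 140  16  13 122] [ 0.6258 -0.1246  0.1843] [ 0.623 -0.149  0.161] [ 0.656 -0.113  0.204]
side dark [253.9 179.1] [249 174  13  11  85] [ 0.5635 -0.0332  0.1698] [ 0.56  -0.069  0.13 ] [ 0.574 -0.019  0.182]
side dark [238.9 182.9] [231 176  17  15 138] [0.5377 0.0495 0.2425] [ 0.521 -0.001  0.187] [0.561 0.057 0.247]
top 3561 0.020551632962114263 ((643.2324829101562, -73.68701171875), (458.0423583984375, 183.97518920898438), 89.12313842773438)
top dark [273.2 149.1] [269 147   8   6  21] [ 0.6654 -0.0501  0.1635] [ 0.664 -0.06   0.135] [ 0.673 -0.038  0.178]
top dark [264.4 149.1] [262 148   6   3  14] [ 0.6654 -0.0249  0.1646] [ 0.664 -0.032  0.15 ] [ 0.667 -0.018  0.178]
top dark [303.3 157.5] [297 149  13  16 139] [ 0.6283 -0.1361  0.2058] [ 0.62  -0.154  0.163] [ 0.657 -0.117  0.215]
top dark [351.8 166.7] [345 163  14   8  59] [ 0.619  -0.2809  0.1656] [ 0.615 -0.295  0.122] [ 0.621 -0.262  0.213]
top dark [262.8 169.8] [260 168   6   5  17] [ 0.6055 -0.0222  0.1519] [ 0.604 -0.028  0.122] [ 0.607 -0.013  0.174]
top dark [272.3 170.2] [270 168   6   5  26] [ 0.6055 -0.0494  0.1507] [ 0.604 -0.059  0.121] [ 0.609 -0.042  0.177]
top dark [238.8 185. ] [235 179   9  14 107] [0.5382 0.0435 0.2445] [0.52  0.033 0.216] [0.559 0.055 0.252]
top dark [270.8 182.4] [262 180  22   6  80] [ 0.5655 -0.0404  0.1742] [ 0.557 -0.081  0.13 ] [ 0.57  -0.02   0.187]
```

View pics/sc.png

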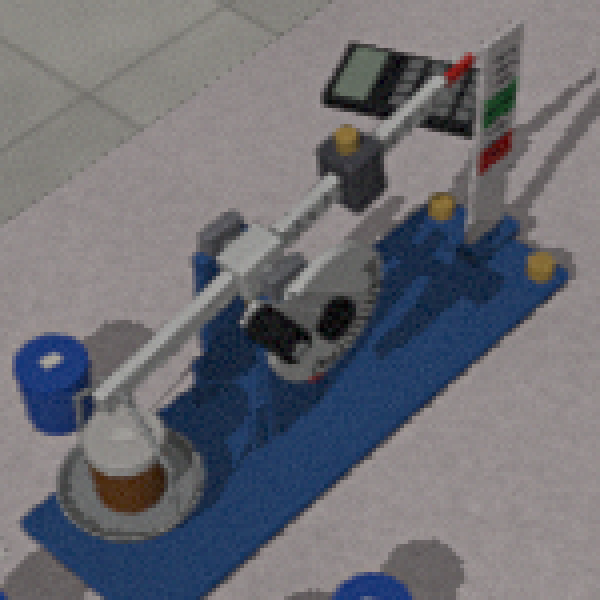

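View pics/tc.png

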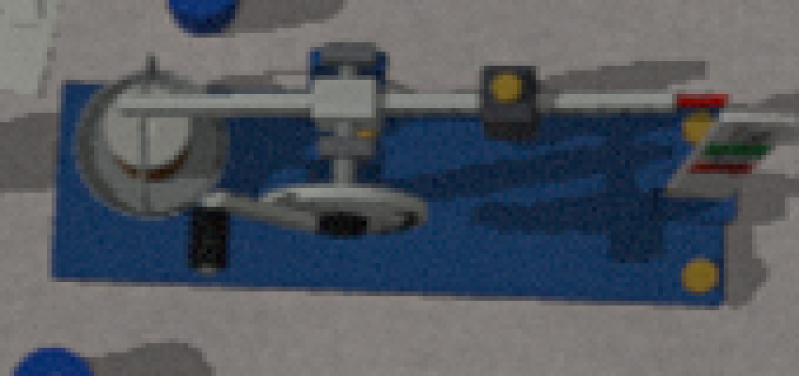

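Black knob: top (239,185), side (239,183), on the lever's pan-side end. It is told from the other dark things: the loose cap at top (164,259), the dial hub at (271,182) and the poise at (303,156). Only this one is a cylinder at a lever's end, and it sits at about z 0.24. Both crops confirm it, and they show the pointer high beside the scale.

```bash
cat >> h.py <<'E'
def beam(I,D,n="top"):
    """slope of the beam (rad, + pointer high), pointer-tip z from the depth of red tip"""
    H=cv2.cvtColor(I,cv2.COLOR_BGR2HSV);P=cloud(n,D)
    ok=(D>0)&(P[...,0]>.610)&(P[...,0]<.648)&(P[...,2]>.09)&(P[...,2]<.235)
    red=ok&((H[...,0]<8)|(H[...,0]>172))&(H[...,1]>130)&(H[...,2]>60)&(P[...,1]<-.22)
    s=ok&(H[...,1]<60)&(H[...,2]>75)&(P[...,1]>-.235)&(P[...,1]<-.165)
    s2=s|red
    r=dict(nr=int(red.sum()),ns=int(s.sum()))
    if red.sum()>3:
        v,u=np.nonzero(red);r["uv"]=(u.mean().round(2),v.mean().round(2));r["red"]=np.median(P[red],0).round(4).tolist()
    if s2.sum()>8:
        q=P[s2];f=np.polyfit(q[:,1],q[:,2],1);f=np.polyfit(*q[abs(np.polyval(f,q[:,1])-q[:,2])<.008][:,1:].T,1)
        r["slope"]=round(-f[0],4);r["ztip"]=round(np.polyval(f,-.27),4)
    return r
E
python3 - <<'E'
from h import *
for n in("side","top"):
    Z=np.load(n+"0.npz");I,D=Z["I"],Z["D"];print(n,beam(I,D,n))
    H=cv2.cvtColor(I,cv2.COLOR_BGR2HSV);P=cloud(n,D)
    base=(abs(H[...,0].astype(int)-110)<15)&(H[...,1]>120)&(D>0)&(abs(P[...,2]-.02)<.006)&(abs(P[...,0]-.6)<.08)&(abs(P[...,1]+.04)<.26)
    q=P[base]
    b=[];e=[]
    for y in np.arange(-.24,.14,.02):
        w=q[abs(q[:,1]-y)<.01]
        if len(w)>5:b.append((y,w[:,0].min()))
    b=np.array(b);f=np.polyfit(b[:,0],b[:,1],1);print("front edge slope",f.round(4),"y ends",np.percentile(q[:,1],[.3,99.7]))
    k=(H[...,2]<70)&(D>0)&(P[...,2]>.222)&(P[...,2]<.262)&(abs(P[...,0]-.538)<.03)&(abs(P[...,1]-.045)<.03)
    q=P[k];v,u=np.nonzero(k);print("knob",k.sum(),q.min(0),q.max(0),q.mean(0)," ray",onz(n,(u.min()+u.max())/2,(v.min()+v.max())/2,.24), np.polyfit(q[:,0],q[:,1],1))
    hub=(D>0)&(H[...,2]<60)&(abs(P[...,0]-.563)<.015)&(abs(P[...,1]+.04)<.04)&(abs(P[...,2]-.165)<.03)
    print("hub",P[hub].mean(0),P[hub].min(0),P[hub].max(0))
E
```

```text
side {'nr': 59, 'ns': 128, 'uv': (np.float64(289.73), np.float64(129.03)), 'red': [0.6224, -0.2671, 0.1221], 'slope': np.float64(-0.2655), 'ztip': np.float64(0.1779)}
front edge slope [0.0138 0.5538] y ends [-0.29176983  0.15887175]
knob 142 [0.52123203 0.02364102 0.22459206] [0.561327   0.05715891 0.24719338] [0.53850657 0.04815896 0.2408695 ]  ray [0.53800644 0.04772111 0.24      ] [0.0270743  0.03357927]
hub [ 0.56474326 -0.03583633  0.16785384] [ 0.56019489 -0.0786212   0.13649493] [ 5.73539912e-01 -5.29151911e-04  1.86500230e-01]
top {'nr': 35, 'ns': 95, 'uv': (np.float64(345.11), np.float64(160.29)), 'red': [0.6355, -0.2545, 0.2078], 'slope': np.float64(-0.0596), 'ztip': np.float64(0.2006)}
front edge slope [0.0108 0.5536] y ends [-0.29700294  0.15488636]
knob 113 [0.51964385 0.03055417 0.22756267] [0.55880758 0.05471312 0.25193612] [0.53780139 0.04382971 0.2434413 ]  ray [0.53767297 0.04194484 0.24      ] [-0.04137143  0.06607932]
hub [ 0.56442392 -0.04361003  0.17039871] [ 0.55740648 -0.07929007  0.13789014] [ 0.57041758 -0.01999067  0.18681549]
```

Call:
send_rows(
  plan=[
    [[-1,0.5,1,0.825,-0.283],[-1,0.5,1,0.825,-0.283],[-1,0.5,1,0.825,-0.283],[-1,0.5,1,0.825,-0.283],[-1,0.5,1,0.825,-0.283],[-1,0.5,1,0.825,-0.283],[-1,0.5,1,0.825,-0.283]],
  ],
  force=15,
)

```text
t: 0.68
tool_pos: [0.269, -0.3738, 0.4033]
orientation: [3.14, -0.018, 0.003]
force: [-0.0, 0.2, 0.0]
opening: 0.0925
gripper_force: 0.0
```

Call:
send_rows(
  plan=[
    [[-1,0.75,1,0,0],[-1,0.75,1,0,0],[-1,0.75,1,0,0],[-1,0.75,1,0,0],[-1,0.75,1,0,0],[-1,0.75,1,0,0],[-1,0.75,1,0,0]],
  ],
)

```text
t: 1.27
tool_pos: [0.4211, -0.17, 0.4001]
orientation: [-3.139, 0.008, -0.001]
force: [1.4, -0.9, 0.0]
opening: 0.0929
gripper_force: 0.0
```

Call:
send_rows(
  plan=[
    [[-1,0.575,1,0,0],[-1,0.575,1,0,0],[-1,0.575,1,0,0],[-1,0.575,1,0,0],[-1,0.575,1,0,0],[-1,0.575,1,0,0],[-1,0.575,1,0,0],[-1,0.575,1,0,0]],
  ],
)

```text
t: 1.93
tool_pos: [0.5331, 0.0248, 0.3997]
orientation: [3.141, -0.016, -0.003]
force: [0.1, -0.0, -0.1]
opening: 0.0928
gripper_force: 0.0
```

Call:
send_rows(
  plan=[
    [[-1,0,0.1,-0.4,0],[-1,0,0.1,-0.6,0],[-1,0,0.1,-0.75,0],[-1,0,0.1,-0.84,0],[-1,0,0.1,-0.84,0],[-1,0,0.1,-0.84,0],[-1,0,0.1,-0.84,0]],
  ],
)

```text
t: 2.52
tool_pos: [0.5338, 0.0429, 0.2352]
orientation: [3.141, -0.022, 0.004]
force: [0.2, 0.6, -0.3]
opening: 0.0927
gripper_force: 0.0
```

```bash
python3 - <<'E'
from h import *
A=[]
for n in("side","top"):
    I,D=viewer.read_camera(n);np.savez(f"{n}1.npz",I=I,D=D);A.append(I)
a=A[0];b=A[1]
cv2.imwrite("pics/v1.png",np.vstack([cv2.resize(a[90:240,150:350],(600,300*600//400*100//150)),cv2.resize(b[130:210,195:365],(600,282))]))
E
```

```text
(no output)
```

View pics/v1.png

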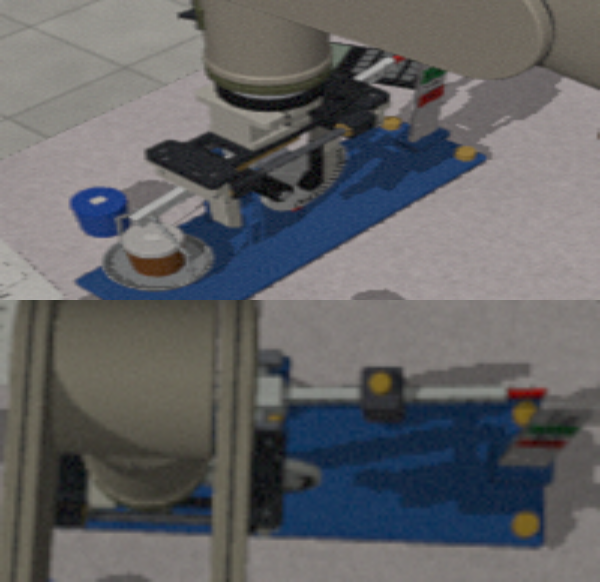

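The knob stands between the open fingers in the side view (crop about (265,185)). The red tip is visible in the top view (crop (525,393)), and the arm stays clear of it there.

Call:
send_rows(
  plan=[
    [[1,0,0,0,0],[1,0,0,0,0],[1,0,0,0,0],[1,0,0,0,0],[1,0,0,0,0],[1,0,0,0,0],[1,0,0,0,0],[1,0,0,0,0]],
  ],
)

```text
t: 3.28
tool_pos: [0.533, 0.044, 0.2325]
orientation: [3.142, -0.02, -0.0]
force: [0.5, -0.3, 0.1]
opening: 0.0445
gripper_force: 0.0
```

```bash
cat >> h.py <<'E'
def tip(I,D):
    H=cv2.cvtColor(I,cv2.COLOR_BGR2HSV);P=cloud("top",D)
    red=((H[...,0]<8)|(H[...,0]>172))&(H[...,1]>120)&(H[...,2]>50)&(D>0)&(P[...,1]<-.22)&(P[...,1]>-.30)&(P[...,0]>.615)&(P[...,0]<.66)
    # keep component at beam, not plate's red zone (u>~352 / lower)
    n,L,st,ce=cv2.connectedComponentsWithStats(red.astype(np.uint8))
    if n<2:return None
    i=1+np.argmin(abs(np.array([np.median(P[L==j][:,0]) for j in range(1,n)])-.632)+(st[1:,4]<8)*1.)
    q=P[L==i];u,v=ce[i]
    o,d=ray("top",u,v);pz=(o+d*(.632-o[0])/d[0])
    wb=(D>0)&(H[...,1]<70)&(abs(P[...,0]-.632)<.014)&(P[...,1]<-.165)&(P[...,1]>-.225)&(abs(P[...,2]-.18)<.06)
    w=P[wb];th2=np.median((w[:,2]-.169)/(-.037-w[:,1])) if len(w)>5 else np.nan
    m=np.median(q,0)
    return dict(n=int(st[i,4]),u=u,v=v,y=m[1],z=m[2],zray=pz[2],th=(m[2]-.169)/(-.037-m[1]),th2=th2,nw=len(w))
E
python3 - <<'E'
from h import *
Z=np.load("top0.npz");print({k:round(float(x),3) for k,x in tip(Z["I"],Z["D"]).items()})
for i in range(4):
    I,D=viewer.read_camera("top");print({k:round(float(x),3) for k,x in tip(I,D).items()})
s=telemetry.read_state();print(s["t"],s["tool_pos"],s["force"],s["opening"],s["gripper_force"])
E
```

```text
{'n': 30.0, 'u': 343.5, 'v': 156.0, 'y': -0.248, 'z': 0.209, 'zray': 0.23, 'th': 0.188, 'th2': 0.218, 'nw': 102.0}
{'n': 29.0, 'u': 343.655, 'v': 156.034, 'y': -0.25, 'z': 0.209, 'zray': 0.23, 'th': 0.187, 'th2': 0.215, 'nw': 102.0}
{'n': 29.0, 'u': 343.483, 'v': 156.034, 'y': -0.247, 'z': 0.209, 'zray': 0.23, 'th': 0.189, 'th2': 0.21, 'nw': 102.0}
{'n': 30.0, 'u': 343.5, 'v': 156.0, 'y': -0.248, 'z': 0.209, 'zray': 0.23, 'th': 0.191, 'th2': 0.213, 'nw': 102.0}
{'n': 29.0, 'u': 343.586, 'v': 156.034, 'y': -0.249, 'z': 0.208, 'zray': 0.23, 'th': 0.183, 'th2': 0.212, 'nw': 102.0}
3.4833 [0.53299756 0.0440043  0.23257527] [ 0.1123015  -0.12305336  0.02365299] 0.028261756459778808 0.0
```

```bash
cat >> h.py <<'E'
def rows(qs,q0):
    f=lambda q:.105*np.array([.012*np.sin(.85-q),np.sin(.85-q),np.cos(.85-q)])/.2
    for q in qs: print(round(q,4),(f(q)-f(q0)).round(4).tolist())
def look(k=3):
    for i in range(k):
        t=telemetry.read_state()["t"]
        I,D=viewer.read_camera("top");r=tip(I,D)
        print(round(t,2),None if r is None else {a:round(float(r[a]),3) for a in("n","u","v","z","th","th2")})
    s=telemetry.read_state();p=s["tool_pos"]
    print("t",round(s["t"],2),p.round(4),s["force"].round(1),"op",round(s["opening"],4),"gf",s["gripper_force"])
E
python3 - <<'E'
from h import *
rows(np.arange(.03,.301,.03),0);rows([.39,.48,.57,.6],.3);rows([.69,.78,.87,.9],.6);rows([.99,1.08,1.17,1.2],.9)
E
```

```text
0.03 [-0.0001, -0.0106, 0.0117]
0.06 [-0.0003, -0.0215, 0.023]
0.09 [-0.0004, -0.0327, 0.034]
0.12 [-0.0005, -0.0443, 0.0447]
0.15 [-0.0007, -0.0562, 0.0551]
0.18 [-0.0008, -0.0684, 0.065]
0.21 [-0.001, -0.0809, 0.0746]
0.24 [-0.0011, -0.0937, 0.0838]
0.27 [-0.0013, -0.1067, 0.0927]
0.3 [-0.0014, -0.12, 0.1011]
0.39 [-0.0005, -0.0413, 0.0229]
0.48 [-0.001, -0.0846, 0.0419]
0.57 [-0.0016, -0.1293, 0.057]
0.6 [-0.0017, -0.1445, 0.0611]
0.69 [-0.0006, -0.0462, 0.0096]
0.78 [-0.0011, -0.0932, 0.015]
0.87 [-0.0017, -0.1404, 0.0162]
0.9 [-0.0019, -0.1561, 0.0157]
0.99 [-0.0006, -0.047, -0.0045]
1.08 [-0.0011, -0.0934, -0.0132]
1.17 [-0.0017, -0.1389, -0.026]
1.2 [-0.0018, -0.1538, -0.0312]
```

Call:
send_rows(
  plan=[
    [[1,0,0,0,0],[1,0,0,0,0],[1,0,0,0,0],[1,0,0,0,0]],
  ],
)

```text
t: 3.82
tool_pos: [0.533, 0.0435, 0.2326]
orientation: [3.141, -0.02, -0.0]
force: [-0.0, -5.1, 0.2]
opening: 0.0235
gripper_force: 15.0
```

Call:
send_rows(
  plan=[
    [[1,0,-0.0106,0.0117,0],[1,0,-0.0215,0.023,0],[1,0,-0.0327,0.034,0],[1,0,-0.0443,0.0447,0],[1,0,-0.0562,0.0551,0],[1,0,-0.062,0.06,0],[1,0,-0.0684,0.065,0],[1,0,-0.0745,0.07,0],[1,0,-0.0809,0.0746,0],[1,0,-0.087,0.079,0],[1,-0.001,-0.0937,0.0838,0],[1,-0.001,-0.1,0.088,0],[1,-0.001,-0.1067,0.0927,0],[1,-0.001,-0.113,0.097,0],[1,-0.001,-0.12,0.1011,0]],
  ],
)

```text
t: 5.07
tool_pos: [0.5327, 0.0199, 0.2528]
orientation: [-3.142, 0.02, 0.001]
force: [1.0, -1.9, -8.0]
opening: 0.0235
gripper_force: 15.0
```

```bash
python3 - <<'E'
from h import *
look(3)
E
```

```text
5.07 {'n': 30.0, 'u': 343.5, 'v': 156.0, 'z': 0.209, 'th': 0.188, 'th2': 0.213}
5.12 {'n': 29.0, 'u': 343.655, 'v': 156.034, 'z': 0.208, 'th': 0.184, 'th2': 0.215}
5.17 {'n': 30.0, 'u': 343.5, 'v': 156.0, 'z': 0.208, 'th': 0.182, 'th2': 0.217}
t 5.22 [0.5327 0.0197 0.2529] [-0.4 -3.7 -5.3] op 0.0231 gf 14.99448537826538
```

Call:
send_rows(
  plan=[
    [[1,0,-0.0056,0.001,0],[1,0,-0.0112,0.002,0],[1,0,-0.0169,0.004,0],[1,0,-0.0227,0.0065,0],[1,0,-0.0284,0.0095,0],[1,0,-0.0342,0.0125,0],[1,0,-0.04,0.0155,0],[1,-0.001,-0.046,0.0185,0],[1,-0.001,-0.052,0.021,0],[1,-0.001,-0.058,0.0235,0],[1,-0.001,-0.064,0.026,0],[1,-0.001,-0.0701,0.0285,0]],
  ],
)

```text
t: 6.22
tool_pos: [0.5327, 0.0065, 0.2596]
orientation: [-3.141, 0.019, -0.001]
force: [-5.9, 3.1, 3.6]
opening: 0.0232
gripper_force: 15.0
```

```bash
python3 - <<'E'
from h import *
look(2)
rows(np.arange(.4625,.601,.0125),.45)
E
```

```text
6.22 {'n': 30.0, 'u': 343.5, 'v': 156.0, 'z': 0.209, 'th': 0.188, 'th2': 0.22}
6.27 {'n': 30.0, 'u': 343.5, 'v': 156.0, 'z': 0.207, 'th': 0.18, 'th2': 0.215}
t 6.32 [0.5327 0.0063 0.2597] [-5.2  2.7  4. ] op 0.0237 gf 14.995284676551819
0.4625 [-0.0001, -0.0061, 0.0025]
0.475 [-0.0001, -0.0122, 0.005]
0.4875 [-0.0002, -0.0183, 0.0073]
0.5 [-0.0003, -0.0244, 0.0096]
0.5125 [-0.0004, -0.0306, 0.0118]
0.525 [-0.0004, -0.0368, 0.014]
0.5375 [-0.0005, -0.043, 0.016]
0.55 [-0.0006, -0.0493, 0.018]
0.5625 [-0.0007, -0.0556, 0.0199]
0.575 [-0.0007, -0.0619, 0.0217]
0.5875 [-0.0008, -0.0682, 0.0235]
0.6 [-0.0009, -0.0746, 0.0251]
```

Call:
send_rows(
  plan=[
    [[1,0,-0.0061,0.0035,0],[1,0,-0.0122,0.007,0],[1,0,-0.0183,0.01,0],[1,0,-0.0244,0.0125,0],[1,0,-0.0306,0.0148,0],[1,0,-0.0368,0.017,0],[1,0,-0.043,0.019,0],[1,0,-0.0493,0.021,0],[1,0,-0.0556,0.0229,0],[1,0,-0.0619,0.0247,0],[1,0,-0.0682,0.0265,0],[1,0,-0.0746,0.0281,0]],
  ],
)

```text
t: 7.32
tool_pos: [0.5325, -0.0087, 0.2649]
orientation: [-3.141, 0.019, -0.0]
force: [-5.3, 2.1, 2.0]
opening: 0.0234
gripper_force: 15.0
```

```bash
python3 - <<'E'
from h import *
look(2)
rows(np.arange(.6125,.751,.0125),.6)
E
```

```text
7.32 {'n': 30.0, 'u': 343.5, 'v': 156.0, 'z': 0.208, 'th': 0.186, 'th2': 0.213}
7.37 {'n': 29.0, 'u': 343.621, 'v': 155.966, 'z': 0.208, 'th': 0.183, 'th2': 0.21}
t 7.42 [ 0.5325 -0.0089  0.265 ] [-6.1  1.4  1.9] op 0.0235 gf 14.995269924402237
0.6125 [-0.0001, -0.0064, 0.0016]
0.625 [-0.0002, -0.0128, 0.0031]
0.6375 [-0.0002, -0.0192, 0.0045]
0.65 [-0.0003, -0.0256, 0.0059]
0.6625 [-0.0004, -0.032, 0.0071]
0.675 [-0.0005, -0.0385, 0.0083]
0.6875 [-0.0005, -0.0449, 0.0094]
0.7 [-0.0006, -0.0514, 0.0104]
0.7125 [-0.0007, -0.0579, 0.0114]
0.725 [-0.0008, -0.0644, 0.0122]
0.7375 [-0.0009, -0.0709, 0.013]
0.75 [-0.0009, -0.0775, 0.0137]
```

Call:
send_rows(
  plan=[
    [[1,0,-0.0064,0.0021,0],[1,0,-0.0128,0.0041,0],[1,0,-0.0192,0.006,0],[1,0,-0.0256,0.0074,0],[1,0,-0.032,0.0086,0],[1,0,-0.0385,0.0098,0],[1,0,-0.0449,0.0109,0],[1,0,-0.0514,0.0119,0],[1,0,-0.0579,0.0129,0],[1,0,-0.0644,0.0137,0],[1,0,-0.0709,0.0145,0],[1,0,-0.0775,0.0152,0]],
  ],
)

```text
t: 8.42
tool_pos: [0.5323, -0.0243, 0.2678]
orientation: [-3.141, 0.019, 0.0]
force: [-6.2, 2.6, 2.5]
opening: 0.0236
gripper_force: 15.0
```

```bash
python3 - <<'E'
from h import *
look(2)
rows(np.arange(.7625,.901,.0125),.75)
E
```

```text
8.42 {'n': 30.0, 'u': 343.5, 'v': 156.0, 'z': 0.208, 'th': 0.183, 'th2': 0.215}
8.47 {'n': 30.0, 'u': 343.5, 'v': 156.0, 'z': 0.208, 'th': 0.184, 'th2': 0.216}
t 8.52 [ 0.5323 -0.0245  0.2679] [-6.3  1.2  2. ] op 0.0238 gf 14.99515414237976
0.7625 [-0.0001, -0.0065, 0.0006]
0.775 [-0.0002, -0.0131, 0.0011]
0.7875 [-0.0002, -0.0196, 0.0016]
0.8 [-0.0003, -0.0262, 0.002]
0.8125 [-0.0004, -0.0327, 0.0023]
0.825 [-0.0005, -0.0393, 0.0025]
0.8375 [-0.0006, -0.0459, 0.0026]
0.85 [-0.0006, -0.0524, 0.0026]
0.8625 [-0.0007, -0.059, 0.0026]
0.875 [-0.0008, -0.0655, 0.0025]
0.8875 [-0.0009, -0.0721, 0.0023]
0.9 [-0.0009, -0.0787, 0.002]
```

Call:
send_rows(
  plan=[
    [[1,0,-0.0065,0.0006,0],[1,0,-0.0131,0.0011,0],[1,0,-0.0196,0.0016,0],[1,0,-0.0262,0.002,0],[1,0,-0.0327,0.0023,0],[1,0,-0.0393,0.0025,0],[1,0,-0.0459,0.0026,0],[1,0,-0.0524,0.0026,0],[1,0,-0.059,0.0026,0],[1,0,-0.0655,0.0025,0],[1,0,-0.0721,0.0023,0],[1,0,-0.0787,0.002,0]],
  ],
)

```text
t: 9.52
tool_pos: [0.5321, -0.0401, 0.2683]
orientation: [-3.141, 0.019, 0.001]
force: [-8.9, 2.3, 3.4]
opening: 0.0237
gripper_force: 15.0
```

```bash
python3 - <<'E'
from h import *
look(2)
rows(np.arange(.9125,1.051,.0125),.9)
E
```

```text
9.52 {'n': 23.0, 'u': 343.304, 'v': 156.696, 'z': 0.201, 'th': 0.15, 'th2': 0.178}
9.57 {'n': 23.0, 'u': 343.304, 'v': 156.696, 'z': 0.2, 'th': 0.147, 'th2': 0.175}
t 9.62 [ 0.5321 -0.0403  0.2683] [-7.9  0.9  2.7] op 0.0235 gf 14.995333850383759
0.9125 [-0.0001, -0.0066, -0.0004]
0.925 [-0.0002, -0.0131, -0.0008]
0.9375 [-0.0002, -0.0196, -0.0014]
0.95 [-0.0003, -0.0262, -0.002]
0.9625 [-0.0004, -0.0327, -0.0027]
0.975 [-0.0005, -0.0392, -0.0034]
0.9875 [-0.0005, -0.0457, -0.0043]
1.0 [-0.0006, -0.0522, -0.0052]
1.0125 [-0.0007, -0.0587, -0.0063]
1.025 [-0.0008, -0.0652, -0.0074]
1.0375 [-0.0009, -0.0716, -0.0085]
1.05 [-0.0009, -0.0781, -0.0098]
```

```bash
cat >> h.py <<'E'
def log(k,q):
    f=open("log.txt","a");o=[]
    for i in range(k):
        t=telemetry.read_state()["t"];I,D=viewer.read_camera("top");r=tip(I,D)
        if r is None: print("none");continue
        th=.5*(r["th"]-.006)+.5*(r["th2"]-.034);f.write(f"{t:.3f} {r['th']-.006:.4f} {r['th2']-.034:.4f} {q}\n");o.append((round(t,2),round(r['th']-.006,3),round(r['th2']-.034,3)))
    print(*o[::max(1,k//8)]);s=telemetry.read_state();print(s["t"],s["tool_pos"].round(4),s["force"].round(1))
E
python3 - <<'E'
from h import *
log(24,.9)
E
```

```text
(9.62, np.float64(0.135), np.float64(0.135)) (9.77, np.float64(0.115), np.float64(0.122)) (9.92, np.float64(0.098), np.float64(0.092)) (10.07, np.float64(0.073), np.float64(0.075)) (10.22, np.float64(0.062), np.float64(0.058)) (10.37, np.float64(0.047), np.float64(0.042)) (10.52, np.float64(0.037), np.float64(0.03)) (10.67, np.float64(0.03), np.float64(0.03))
10.8167 [ 0.5321 -0.0403  0.2683] [-7.9  0.7  3.1]
```

```bash
python3 - <<'E'
import numpy as np
from scipy.optimize import curve_fit
d=np.loadtxt("log.txt");t=d[:,0]-9.6;y=d[:,1:3].mean(1)
f=lambda t,r,a,b,w:r+np.exp(-.03*w*t)*(a*np.cos(w*t)+b*np.sin(w*t))
for w in(1.7,1.8,1.95,2.1,2.24):
    p,_=curve_fit(lambda t,r,a,b:f(t,r,a,b,w),t,y,[.1,.03,-.08]);e=np.std(y-f(t,*p,w))
    g=lambda s:f(s,*p,w);print(w,p.round(4),e,"now",g(1.22),(g(1.22)-g(1.2))/.02)
p,c=curve_fit(f,t,y,[.1,.03,-.08,1.8]);print(p,np.sqrt(np.diag(c)))
E
```

```text
1.7 [ 0.1081  0.0297 -0.0759] 0.0018409627880122891 now 0.03214313971341749 0.018594791463119598
1.8 [ 0.1033  0.034  -0.0684] 0.0018536718714019947 now 0.03270556269557717 0.022461069820261387
1.95 [ 0.0973  0.0391 -0.0582] 0.001918230514937363 now 0.03362587566209911 0.028672723489592267
2.1 [ 0.0927  0.0428 -0.049 ] 0.0020464173487805618 now 0.034642273850140855 0.03537074873762522
2.24 [ 0.0891  0.0453 -0.0413] 0.002228531152102284 now 0.035681968418699674 0.04205027703139304
[ 0.10871924  0.02919755 -0.07681827  1.68902099] [0.01210531 0.01084887 0.0177299  0.21950538]
```

Call:
send_rows(
  plan=[
    [[1,0,-0.0235,-0.0017,0],[1,0,-0.046,-0.0043,0],[1,0,-0.0678,-0.0078,0],[1,0,-0.0678,-0.0078,0]],
  ],
)

```text
t: 11.15
tool_pos: [0.532, -0.0546, 0.2667]
orientation: [3.141, -0.021, -0.002]
force: [-8.2, -1.2, 2.3]
opening: 0.0234
gripper_force: 15.0
```

```bash
python3 - <<'E'
from h import *
log(16,1.03)
E
tail -16 log.txt|awk '{print $1,($2+$3)/2}'|paste -sd' '
```

```text
(11.15, np.float64(0.045), np.float64(0.043)) (11.25, np.float64(0.05), np.float64(0.049)) (11.35, np.float64(0.051), np.float64(0.051)) (11.45, np.float64(0.051), np.float64(0.05)) (11.55, np.float64(0.046), np.float64(0.047)) (11.65, np.float64(0.045), np.float64(0.04)) (11.75, np.float64(0.035), np.float64(0.035)) (11.85, np.float64(0.032), np.float64(0.034))
11.95 [ 0.5319 -0.0545  0.2667] [-8.9 -2.   2.2]
11.150 0.0441 11.200 0.0481 11.250 0.0494 11.300 0.0468 11.350 0.0509 11.400 0.04995 11.450 0.0503 11.500 0.0488 11.550 0.0466 11.600 0.04455 11.650 0.04265 11.700 0.0357 11.750 0.0352 11.800 0.0332 11.850 0.0333 11.900 0.0264
```

```bash
cat > fit.py <<'E'
import numpy as np,sys
from scipy.optimize import least_squares
from scipy.integrate import solve_ivp
H=np.loadtxt("hist.txt");d=np.loadtxt("log.txt");t=d[:,0];y=d[:,1:3].mean(1)
qf=lambda s:np.interp(s,H[:,0],H[:,1])
def sim(p,ts,qf=qf):
    th,v,w,q0,c=p
    f=lambda s,x:[x[1],-w*w*(x[0]+c*(qf(s)-q0))-.06*w*x[1]]
    return solve_ivp(f,(t[0],ts[-1]),[th,v],t_eval=ts,max_step=.05,rtol=1e-6).y
res=lambda p:np.r_[(sim(p,t)[0]-y)/.002,(p[2]-1.75)/.15,(p[4]*.0230*p[2]**2/.045-1)/.05]
s=least_squares(res,[.13,-.14,1.75,1.06,.65]);p=s.x
if __name__=="__main__":
    print("th0 v0 w q0 c",p.round(4),np.sqrt(np.diag(np.linalg.inv(s.jac.T@s.jac))).round(3),"rms",np.std(sim(p,t)[0]-y).round(4))
    T=H[-1,0];print("now",T,sim(p,np.array([T]))[:,-1].round(4))
    tt=np.arange(T,T+4,.25);print("hold:",np.c_[tt,sim(p,tt)[0]].round(3).tolist())
E
cat > hist.txt <<'E'
9.5 .9
10.85 .9
11.12 1.03
11.95 1.03
E
python3 fit.py
```

```text
th0 v0 w q0 c [ 0.1351 -0.1339  1.6341  1.0235  0.9071] [0.001 0.007 0.088 0.005 0.092] rms 0.002
now 11.95 [ 0.0256 -0.07  ]
hold: [[11.95, 0.026], [12.2, 0.006], [12.45, -0.015], [12.7, -0.034], [12.95, -0.048], [13.2, -0.055], [13.45, -0.053], [13.7, -0.045], [13.95, -0.03], [14.2, -0.011], [14.45, 0.008], [14.7, 0.024], [14.95, 0.035], [15.2, 0.039], [15.45, 0.035], [15.7, 0.025]]
```

```bash
cat > ctl.py <<'E'
from fit import *
from h import rows
T=H[-1,0];qn=H[-1,1]
def prof(qa,n):  # n rows at qa (incl. 2 ramp), then 2 rows to q0
    return lambda s:np.interp(s,np.r_[H[:,0],T+.17,T+n/12,T+n/12+.17],np.r_[H[:,1],qa,qa,p[3]])
best=[]
for n in range(3,16):
    for qa in np.arange(p[3]-.15,p[3]+.15,.005):
        te=T+n/12+.17;x=sim(p,np.array([te,te+.01]),prof(qa,n))[:,0]
        best.append((np.hypot(x[0],x[1]/p[2])+.004*abs(qa-p[3])/.1,n,round(qa,3),x.round(4)))
for b in sorted(best,key=lambda b:b[0])[:4]:print(b)
b=min(best,key=lambda b:b[0]);qa=b[2];print("q0",p[3]);rows([(qn+qa)/2,qa,(qa+p[3])/2,p[3]],qn)
E
python3 ctl.py
```

```text
(np.float64(0.003984774959413364), 6, np.float64(0.953), array([0.0002, 0.0019]))
(np.float64(0.00503499736737394), 6, np.float64(0.958), array([-0.0016, -0.0029]))
(np.float64(0.006242993127133408), 5, np.float64(0.943), array([ 0.0022, -0.0035]))
(np.float64(0.006307594053558478), 7, np.float64(0.963), array([-0.0026,  0.0048]))
q0 1.0234530606226828
0.9915 [0.0002, 0.02, 0.0032]
0.953 [0.0005, 0.04, 0.0057]
0.9882 [0.0003, 0.0217, 0.0035]
1.0235 [0.0, 0.0034, 0.0006]
```

Call:
send_rows(
  plan=[
    [[1,0,0.02,0.0032,0],[1,0,0.04,0.0057,0],[1,0,0.04,0.0057,0],[1,0,0.04,0.0057,0],[1,0,0.04,0.0057,0],[1,0,0.04,0.0057,0],[1,0,0.0217,0.0035,0],[1,0,0.0034,0.0006,0]],
  ],
)

```text
t: 12.62
tool_pos: [0.532, -0.053, 0.2669]
orientation: [-3.142, 0.019, 0.002]
force: [-8.9, 1.1, 4.2]
opening: 0.0239
gripper_force: 15.0
```

```bash
python3 - <<'E'
from h import *
log(16,1.0235)
t=telemetry.read_state()["t"]
open("hist.txt","a").write(f"12.12 .953\n12.45 .953\n12.62 1.0235\n{t} 1.0235\n")
E
tail -16 log.txt|awk '{print $1,($2+$3)/2}'|paste -sd' '; python3 fit.py; python3 ctl.py
```

```text
(12.62, np.float64(0.017), np.float64(0.003)) (12.72, np.float64(0.011), np.float64(0.008)) (12.82, np.float64(0.011), np.float64(0.01)) (12.92, np.float64(0.02), np.float64(0.017)) (13.02, np.float64(0.027), np.float64(0.018)) (13.12, np.float64(0.021), np.float64(0.018)) (13.22, np.float64(0.031), np.float64(0.023)) (13.32, np.float64(0.028), np.float64(0.025))
13.4167 [ 0.532  -0.0537  0.2669] [-8.1 -0.9  3.7]
12.617 0.00985 12.667 0.00755 12.717 0.00995 12.767 0.01455 12.817 0.0103 12.867 0.0146 12.917 0.01845 12.967 0.02265 13.017 0.0228 13.067 0.01965 13.117 0.0199 13.167 0.02525 13.217 0.02695 13.267 0.02615 13.317 0.0264 13.367 0.0288
th0 v0 w q0 c [ 0.1304 -0.0974  2.0353  1.046   0.6085] [0.001 0.002 0.022 0.001 0.008] rms 0.0023
now 13.4167 [0.0271 0.0076]
hold: [[13.417, 0.027], [13.667, 0.027], [13.917, 0.024], [14.167, 0.018], [14.417, 0.012], [14.667, 0.006], [14.917, 0.002], [15.167, 0.001], [15.417, 0.004], [15.667, 0.009], [15.917, 0.015], [16.167, 0.02], [16.417, 0.024], [16.667, 0.025], [16.917, 0.023], [17.167, 0.019]]
(np.float64(0.00986437519531197), 15, np.float64(1.026), array([-0.0003, -0.0184]))
(np.float64(0.010916914170464687), 15, np.float64(1.021), array([ 0.0052, -0.0171]))
(np.float64(0.011871745714851903), 15, np.float64(1.031), array([-0.0057, -0.0197]))
(np.float64(0.011951882966980423), 14, np.float64(1.026), array([ 0.0011, -0.0226]))
q0 1.0460281706893675
1.0248 [-0.0, -0.0006, -0.0001]
1.026 [-0.0, -0.0013, -0.0002]
1.036 [-0.0001, -0.0065, -0.0012]
1.046 [-0.0001, -0.0116, -0.0022]
```

Call:
send_rows(
  plan=[
    [[1,0,0,0,0],[1,0,0,0,0],[1,0,0,0,0],[1,0,0,0,0],[1,0,0,0,0],[1,0,0,0,0],[1,0,0,0,0],[1,0,0,0,0],[1,0,0,0,0],[1,0,0,0,0],[1,0,0,0,0],[1,0,0,0,0],[1,0,0,0,0],[1,0,0,0,0],[1,0,0,0,0],[1,0,0,0,0],[1,0,0,0,0],[1,0,0,0,0],[1,0,-0.0058,-0.0011,0],[1,0,-0.0116,-0.0022,0]],
  ],
)

```text
t: 15.08
tool_pos: [0.532, -0.0555, 0.2665]
orientation: [3.141, -0.02, -0.002]
force: [-8.7, 0.3, 3.6]
opening: 0.0235
gripper_force: 15.0
```

```bash
python3 - <<'E'
from h import *
log(20,1.046)
t=telemetry.read_state()["t"]
open("hist.txt","a").write(f"14.9 1.0235\n15.08 1.046\n{t} 1.046\n")
I,D=viewer.read_camera("side");J,_=viewer.read_camera("top")
cv2.imwrite("pics/v2.png",np.hstack([cv2.resize(I[90:170,250:330],(400,400),interpolation=3),cv2.resize(J[140:190,320:370],(400,400),interpolation=3)]))
E
tail -20 log.txt|awk '{print $1,($2+$3)/2}'|paste -sd' '; python3 fit.py
```

```text
(15.08, np.float64(0.007), np.float64(-0.001)) (15.18, np.float64(0.002), np.float64(-0.004)) (15.28, np.float64(-0.007), np.float64(-0.006)) (15.38, np.float64(0.001), np.float64(-0.009)) (15.48, np.float64(-0.005), np.float64(-0.01)) (15.58, np.float64(-0.004), np.float64(0.0)) (15.68, np.float64(-0.009), np.float64(-0.006)) (15.78, np.float64(-0.009), np.float64(-0.006)) (15.88, np.float64(0.004), np.float64(-0.004)) (15.98, np.float64(0.002), np.float64(-0.001))
16.0833 [ 0.532  -0.0557  0.2665] [-8.7 -0.7  3.2]
15.083 0.00285 15.133 0 15.183 -0.0008 15.233 -0.00535 15.283 -0.00635 15.333 -0.00945 15.383 -0.0038 15.433 -0.00535 15.483 -0.0074 15.533 -0.0058 15.583 -0.00195 15.633 -0.0078 15.683 -0.00755 15.733 -0.0091 15.783 -0.00715 15.833 -0.0059 15.883 -0.0001 15.933 -0.00245 15.983 0.00035 16.033 -0.0024
th0 v0 w q0 c [ 0.1305 -0.0965  2.0472  1.0441  0.6165] [0.001 0.001 0.014 0.001 0.005] rms 0.0026
now 16.0833 [-0.0036  0.0037]
hold: [[16.083, -0.004], [16.333, -0.002], [16.583, -0.001], [16.833, 0.0], [17.083, 0.001], [17.333, 0.002], [17.583, 0.001], [17.833, 0.0], [18.083, -0.001], [18.333, -0.002], [18.583, -0.003], [18.833, -0.004], [19.083, -0.003], [19.333, -0.003], [19.583, -0.001], [19.833, -0.0]]
```

View pics/v2.png

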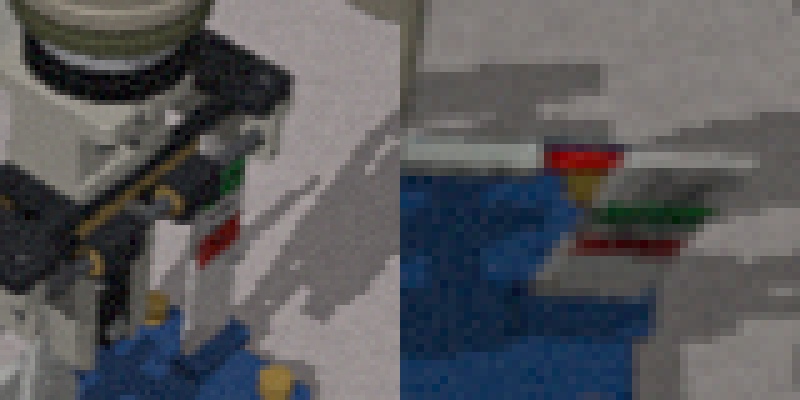

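In the side crop the pointer is hidden by the gripper. In the top crop the red tip (585,158) stands still, and its depth gives about 0 mm from zero. I hold to complete the 6 s and ease off the axial strain before letting go.

Call:
send_rows(
  plan=[
    [[1,-0.002,0,0,0],[1,-0.004,0,0,0],[1,-0.005,0,0,0],[1,-0.005,0,0,0],[1,-0.005,0,0,0],[1,-0.005,0,0,0],[1,-0.005,0,0,0],[1,-0.005,0,0,0],[1,-0.005,0,0,0],[1,-0.005,0,0,0],[1,-0.005,0,0,0],[1,-0.005,0,0,0],[1,-0.005,0,0,0],[1,-0.005,0,0,0],[1,-0.005,0,0,0],[1,-0.005,0,0,0],[1,-0.005,0,0,0],[1,-0.005,0,0,0],[1,-0.005,0,0,0],[1,-0.005,0,0,0]],
  ],
)

```text
t: 17.85
tool_pos: [0.5318, -0.0557, 0.2664]
orientation: [3.141, -0.02, 0.001]
force: [-4.1, -1.0, 5.4]
opening: 0.0234
gripper_force: 15.0
```

Call:
send_rows(
  plan=[
    [[1,0,0,0,0],[1,0,0,0,0],[1,0,0,0,0],[1,0,0,0,0],[1,0,0,0,0],[1,0,0,0,0],[1,0,0,0,0],[1,0,0,0,0],[1,0,0,0,0],[1,0,0,0,0],[1,0,0,0,0],[1,0,0,0,0],[1,0,0,0,0],[1,0,0,0,0],[1,0,0,0,0],[1,0,0,0,0],[1,0,0,0,0],[1,0,0,0,0],[1,0,0,0,0],[1,0,0,0,0]],
  ],
)

```text
t: 19.52
tool_pos: [0.5318, -0.0557, 0.2664]
orientation: [3.141, -0.02, 0.001]
force: [-4.3, -1.6, 4.2]
opening: 0.0233
gripper_force: 15.0
```

```bash
python3 - <<'E'
from h import *
log(6,1.046)
E
```

```text
(19.52, np.float64(0.0), np.float64(-0.001)) (19.57, np.float64(-0.006), np.float64(-0.007)) (19.62, np.float64(0.004), np.float64(-0.006)) (19.67, np.float64(0.003), np.float64(-0.001)) (19.72, np.float64(0.001), np.float64(-0.002)) (19.77, np.float64(0.0), np.float64(-0.003))
19.8167 [ 0.5318 -0.0557  0.2664] [-5.1 -1.3  4.4]
```

Call:
send_rows(
  plan=[
    [[-1,0,0,0,0],[-1,0,0,0,0],[-1,0,0,0,0],[-1,0,0,0,0],[-1,0,0,0,0],[-1,0,0,0,0],[-1,0,0,0,0],[-1,0,0,0,0],[-1,0,0,0,0],[-1,0,0,0,0]],
  ],
)

```text
t: 20.65
tool_pos: [0.5316, -0.0554, 0.2658]
orientation: [-3.141, 0.02, -0.0]
force: [-0.1, 0.5, -0.4]
opening: 0.0855
gripper_force: 0.0
```

```bash
python3 - <<'E'
from h import *
log(4,1.046);print(telemetry.read_state()["opening"])
E
```

```text
(20.65, np.float64(0.005), np.float64(-0.002)) (20.7, np.float64(0.002), np.float64(0.001)) (20.75, np.float64(0.01), np.float64(-0.0)) (20.8, np.float64(0.004), np.float64(-0.0))
20.85 [ 0.5316 -0.0554  0.2658] [ 0.1 -0.8 -0.5]
0.09290570349827397
```

Released cleanly. I now lift straight up and back off towards the base, so both views are clear.

Call:
send_rows(
  plan=[
    [[-1,0,0,0.15,0],[-1,0,0,0.35,0],[-1,0,0,0.55,0],[-1,0,0,0.75,0],[-1,-0.2,0,0.8,0],[-1,-0.4,0,0.8,0],[-1,-0.6,0,0.8,0],[-1,-0.6,0,0.8,0],[-1,-0.6,0,0.8,0],[-1,-0.6,0,0.8,0],[-1,-0.6,0,0.8,0],[-1,-0.6,0,0.8,0],[-1,-0.6,0,0.8,0],[-1,-0.6,0,0.8,0]],
  ],
)

```text
t: 22.02
tool_pos: [0.4122, -0.0554, 0.4252]
orientation: [-3.141, 0.019, 0.002]
force: [0.7, -1.1, -0.0]
opening: 0.0932
gripper_force: 0.0
```

```bash
python3 - <<'E'
from h import *
log(20,1.046)
I,D=viewer.read_camera("side");J,_=viewer.read_camera("top")
cv2.imwrite("pics/v3.png",np.hstack([cv2.resize(I[90:240,170:320],(400,400),interpolation=3),cv2.resize(J[130:210,290:370],(400,400),interpolation=3)]))
E
tail -20 log.txt|awk '{print $1,($2+$3)/2}'|paste -sd' '
```

```text
(22.02, np.float64(-0.004), np.float64(-0.002)) (22.12, np.float64(-0.003), np.float64(-0.008)) (22.22, np.float64(0.003), np.float64(-0.003)) (22.32, np.float64(-0.007), np.float64(-0.001)) (22.42, np.float64(-0.002), np.float64(-0.004)) (22.52, np.float64(0.001), np.float64(-0.006)) (22.62, np.float64(0.005), np.float64(-0.005)) (22.72, np.float64(-0.002), np.float64(-0.005)) (22.82, np.float64(-0.001), np.float64(0.002)) (22.92, np.float64(0.002), np.float64(-0.0))
23.0167 [ 0.4116 -0.0554  0.4257] [-0.7  0.4  0.6]
22.017 -0.0026 22.067 -0.0039 22.117 -0.0057 22.167 -0.00235 22.217 -0.0004 22.267 -0.00365 22.317 -0.004 22.367 -0.0062 22.417 -0.00305 22.467 -0.00465 22.517 -0.00275 22.567 -0.0033 22.617 -0.00035 22.667 -0.0065 22.717 -0.0032 22.767 -0.00175 22.817 0.00035 22.867 -0.0024 22.917 0.00065 22.967 -0.00185
```

View pics/v3.png

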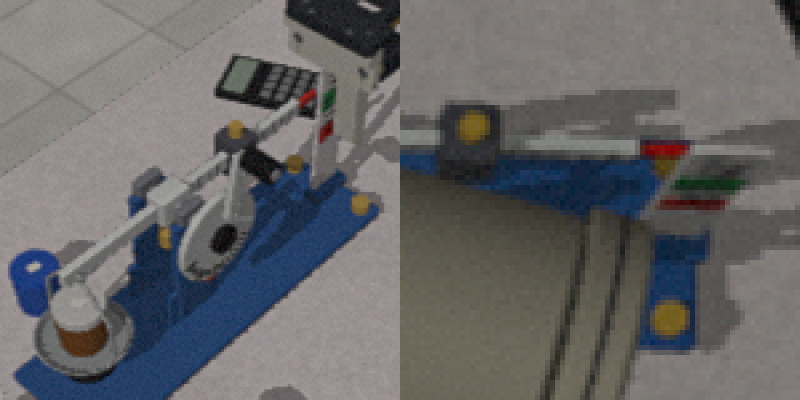

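The side crop shows the red tip (308,97) level with the green zone (328,98). The pan hangs free with the jar upright, and the knob is released.

```bash
python3 -c "
from plant import order
print(order.close_job())"
```

```text
the job is handed in; nothing more can be done
None
```

The jar is weighed and the job is handed in: the dial stands at about 1.05 rad, the pointer rests within about 1 mm of zero after some 10 s in the green zone, and the knob is released. The hand-in returned no verdict.

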